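# Start the cartridge warmer

## Task

Get the blue cartridge warmer going: first take the orange-banded cartridge out of the black rack, stand it fully down in the warmer's empty square well and let go of it. Then fit the loose black knob fully onto the warmer's steel D-shaped spindle, flat to flat, and press it in all the way, finishing with the hand still on the knob and keeping it pressed in. Leave the other cartridges, the tin, the spatula and the pick where they are.

Things in the scene. Friction and masses are not known exactly. Their poses are not given: they have to be found in the camera images.
- cart_orange: Upright capped cartridge to load: white round body 36 mm in diameter and 88 mm tall (foot edge chamfered), orange band around the body 58 to 70 mm up, orange cap 22 mm in diameter on top; 100 mm tall in all, 110 g. Origin: centre of its underside, z up. It starts standing loosely in any one of the rack's four slots; best gripped on the body above 50 mm from its foot.
- rack: Fixed black plastic rack, 70 mm (its x) by 270 mm (its y) by 50 mm tall. Origin: centre of its underside. Four square slots 40 mm wide in a row along its y, at y = -96, -32, 32, 96 mm; slot floors 8 mm above the table, 42 mm deep. All four are filled and the cartridges stand 58 mm out of it, 28 mm apart from one another; closing the fingers along the rack's x keeps clear of the neighbours.
- warmer: Fixed blue cartridge warmer block, 140 mm (its x) by 220 mm (its y) by 60 mm tall, flat top. Origin: centre of its underside; its front faces -x. The well is on its +y half (60 mm from the centre), the spindle on its -y half (60 mm from the centre, in a round aluminium dial).
- well_mouth (a point): Centre of the mouth of the warmer's square well, at the height of the block's top (60 mm above the table), axes as the warmer's. The well is 41 mm square and 50 mm deep; a cartridge fully down has its underside 50 mm below this point.
- knob: Loose black thermostat knob standing upright on the table, 52 mm tall, 50 g: a round skirt 44 mm in diameter and 22 mm tall, on it a grip bar 44 mm long (its x), 14 mm wide (its y) and 30 mm tall (from 22 to 52 mm up). A white line on the bar's top and end marks the pointer side, +x. Origin: centre of its underside, z up. From below it has a D-shaped bore 18 mm deep, 16 mm in diameter, with the flat 3.3 mm from the axis on the pointer (+x) side.
- spindle_tip (a point): Top end of the steel D-shaft, on its axis, 26 mm above the warmer's top unpressed; z up. Shaft 14 mm in diameter, flat 2.5 mm from the axis on its +x side, top 3 mm chamfered. A black disc 44 mm wide turns with it at its foot; its red line points to +x. The knob goes on with its +x along this +x (within 0.12 rad); fully on, its underside is 18 mm below this point. Stiff to turn (0.25 N m).
- plunger (a joint): How far the spindle is pressed down into the warmer, m: 0 out, 0.006 fully in (hard stop). Spring loaded: about 3.6 N to start it moving, 9 N fully in; it springs back out when the push ends.
- cart_blue: Bystander: cartridge of the same shape with a blue band and cap, standing in another rack slot. Origin: centre of its underside. Leave it.
- cart_green: Bystander: cartridge of the same shape with a green band and cap, standing in another rack slot. Origin: centre of its underside. Leave it.
- cart_white: Bystander: cartridge of the same shape with a grey band and cap, standing in another rack slot. Origin: centre of its underside. Leave it.
- tin: Bystander: closed round tin with a red lid, 72 mm in diameter, 42 mm tall. Origin: centre of its underside. Leave it.
- spatula: Bystander: yellow smoothing spatula lying flat, 180 mm long (its x), 50 mm wide, 12 mm thick. Origin: on its underside, near its middle. Leave it.
- pick: Bystander: steel nozzle pick lying flat, 140 mm long (its x), 10 mm thick. Origin: on its underside, near its middle. Leave it.
There are look-alikes about, which are no part of the job. What is shaped like the cart_orange but yellow is not meant.

How it is judged:
By the outcome, as a careful person would: the job done as asked, in the order asked, and still so for the second after the job is handed in, while the arm keeps its last pose, push and grip.
It also fails if it takes over 67 s, if anything falls off the work surface, if the arm or the gripper's body presses on something with over 40 N, if the wrist force passes 120 N, or if a joint passes its speed limit or range.

## Robot

A 7-joint arm with a two-finger parallel gripper is mounted at the origin on the work surface. World frame = base frame: x ahead of the robot, y to its left, z up, the work surface at z = 0. Lengths are in m, angles in degrees, forces in N, time in s.
With the tool pointing down it reaches from about 0.425 to 0.875 m from the base axis. Payload 4.7 kg.
Tool frame: the origin (TCP) lies on the centre line of the jaws, within the pads' length; the fingertips stand 11 mm ahead of it and the grasp point (between the pads) lies 8 mm behind it (finger_overhang is the x of the fingertips in the tool frame, in m); x points along the fingers, z is the direction in which the jaws open and shut, and the axes are right-handed (so a half turn about x gives the same grasp; the last joint's range is limited). The gripper opens to 87 mm and grips with 3 to 60 N. Pads are 19 mm wide; open, the fingers measure 117 mm over their backs; the gripper's body (75 mm by 190 mm) begins 51 mm behind the grasp point.
Start: joints at [67.672, 18.392, -4.016, 83.108, 1.295, 78.541, -3.26], TCP at [0.255, -0.598, 0.234] pointing down, gripper open.
Joint ranges: [-163.93, 163.93], [-17.29, 119.83], [-79.2, 71.16], [3.27, 140.29], [-89.18, 269.18], [5.43, 117.66], [-154.24, 154.24]. Speed limits (degrees/s): [147.25, 147.25, 180, 180, 180, 180, 180].

## Interface

Orientations are given as [roll, pitch, yaw] about the fixed x, y, z axes, in that order (R = Rz(yaw) Ry(pitch) Rx(roll)).
In Python, from cell import get_obs, read_camera, sign_off, cut_out, finger_overhang gives the robot as it stands.
- The arm moves only by the tool servo_tool, never from a script. Its argument "rows" is one flat list of numbers, 5 for each row, row after row: the shift along the world's x, y, z in mm, then the turn about the world's z in degrees, then the closure, from 0 (fully open) to 1 (shut). A call has 1 to 10 rows; each row is the pose to reach, as a shift and turn from the pose commanded when the call began; what a row does not reach only later rows make up. A row lasts 1/12 s, in which the tool goes at most 41.7 mm and 7.16 degrees, less where a joint would pass 70% of its speed; a pose out of reach is approached as far as the arm can. A call with a gripper value outside its range is refused whole. The fingers move at their own pace and stop on an object; "force" is the grip in N (left out, the last holds). Time passes only in rows, so rows that repeat a pose let the fingers close. It gives the time, the measured TCP pose, the force and the opening at its end, in the units of the state.
- get_obs(): the state, without advancing time (a new reading comes with each control period).
- read_camera(name): name is "scene" or "top" or "wrist"; returns a dict with "frame" (400x640x3 uint8, blue, green, red), "range_z" (400x640 float32, m along the optical axis (not along the pixel's ray), 0 where there is no reading), "intrinsics" (3x3 intrinsics, pixels), "cam_to_world" (4x4, takes a point from camera to world coordinates); the wrist camera has in their place "tool_from_camera" (4x4, takes a point from camera to tool coordinates, whose origin is the TCP and whose axes are the tool frame's). Camera axes: x right, y down, z forward; pixel columns grow to the right and rows downward; lengths in m; the calibration is good to about 2 mm. A picture is of the moment at which its call begins: read the wrist's pose just before it.
- sign_off(): hands the job in, once; it reports no verdict.
Trained networks look in a picture, given as the dict that the camera call returned (one of the last four; its "shot" number tells which), for a name from the list of things; names that differ only in an ending like _2 or _b are one class to them, and where a whole thing is asked for, a point or a joint stands for the part that bears it (a point fixed in the world has none). Each returns a list of dicts, best first, with "score" (0 to 1); they miss things now and then, are a little off and sometimes report something else, mostly with a low value. They report only what shows in the picture. A call takes as long as a camera call. They do not tell look-alikes from the thing itself.
- cut_out(name, picture): "pixels" (400x640 bool, what is visible of it) and "extent" ([centre column, centre row, width, height] in pixels, round what is visible of it).
The state is a dict: "time_s": time; "qpos": joint angles; "joint_velocities": joint speeds; "effort": joint torques, N m; "tool_pos": TCP position; "tool_rot": TCP orientation; "force": force on the tool from outside, world axes, zero at the start; "wrist_torque": the same for the moment, N m; "grip_width": finger opening in m.
Only numpy, scipy, OpenCV 4.12 (cv2) and the standard library are available. Lean on these libraries where they do the work, as an engineer would, in place of code of your own. Each camera call takes 0.05 s, during which the arm holds its last target.

## Working session

There is one attempt and no reset: what is moved stays moved. The work goes in short steps, Python scripts to look and compute and a tool call to move; the robot and the scene stay as the last step left them, time stands still between calls to the robot, and variables do not carry over. Pictures are saved under pics/ and viewed, and the job is handed in when it is done.

Besides the shell and the picture viewer there is one more tool, called after "Emit:" by a JSON object that holds its "name" and its "arguments", one argument or row to a line. servo_tool: Moves the arm, as the interface text tells. Its arguments: {"type":"object","properties":{"rows":{"type":"array"},"force":{"type":"number"}},"required":["rows"]}

```bash
mkdir -p pics; ls
cat > h.py <<'E'
import numpy as np, cv2, pickle
from cell import get_obs, read_camera, sign_off, cut_out, finger_overhang
from scipy.spatial.transform import Rotation as R
def world(p,obs=None):
    K=p["intrinsics"]; z=p["range_z"]; v,u=np.mgrid[0:400,0:640]
    c=np.stack([(u-K[0,2])/K[0,0]*z,(v-K[1,2])/K[1,1]*z,z,np.ones_like(z)],-1)
    T=p.get("cam_to_world")
    if T is None:
        W=np.eye(4);W[:3,:3]=R.from_euler('xyz',obs["tool_rot"],degrees=True).as_matrix();W[:3,3]=obs["tool_pos"];T=W@p["tool_from_camera"]
    w=(c@np.asarray(T).T)[...,:3]; w[z<=0]=np.nan
    return w
E
python3 - <<'E'
from h import *
o=get_obs();print(o)
print(finger_overhang)
for n in("scene","top"):
    p=read_camera(n);cv2.imwrite(f"pics/{n}0.png",p["frame"]);pickle.dump(p,open(n+"0.pkl","wb"))
    w=world(p)
    for t in ("cart_orange","rack","warmer","knob","spindle_tip","tin","spatula","pick"):
        for d in cut_out(t,p)[:3]:
            q=w[d["pixels"]];print(n,t,round(d["score"],2),np.round(d["extent"]),np.round(np.nanmedian(q,0),3),np.round(np.nanmax(q[:,2]),3))
E
```

```text
pics
{'time_s': 0.0, 'qpos': array([67.67177272, 18.43916191, -4.01520304, 83.17426849,  1.29674003,
       78.54026717, -3.26085536]), 'joint_velocities': array([-0.00664569,  0.00768247, -0.05847505, -0.0632858 ,  0.01181112,
        0.02130574, -0.0744035 ]), 'effort': array([-2.47310209e-05, -4.91294539e+01, -4.03822884e-01, -3.12527204e+01,
       -6.39894395e-02,  4.36927029e-02,  1.72765772e-04]), 'tool_pos': array([ 0.25513087, -0.59726591,  0.23246585]), 'tool_rot': array([-176.037223  ,   89.89138003,  117.09992017]), 'force': array([-1.12658597,  0.03838873,  0.24651637]), 'wrist_torque': array([-0.01188154, -0.02201209,  0.0401103 ]), 'grip_width': 0.08706755915502923}
0.011
scene cart_orange 0.88 [368. 119.  17.  24.] [0.484 0.296 0.087] 0.112
scene cart_orange 0.84 [333. 112.  15.  36.] [0.398 0.265 0.064] 0.103
scene cart_orange 0.67 [352.  98.  13.  36.] [0.397 0.334 0.064] 0.103
scene rack 0.96 [339. 156.  98.  90.] [0.503 0.173 0.047] 0.097
scene warmer 0.89 [278. 295. 128. 136.] [ 0.634 -0.14   0.059] 0.09
scene warmer 0.68 [241. 172.  24.  15.] [0.343 0.018 0.009]
[... 155 characters left out ...]
 [464. 184.  70.  52.] [0.723 0.35  0.006] 0.017
scene pick 0.47 [252. 178.  50.  27.] [0.367 0.022 0.006] 0.013
top cart_orange 0.76 [214. 263.  18.  14.] [0.389 0.338 0.088] 0.106
top cart_orange 0.69 [228. 232.  20.  15.] [0.472 0.3   0.096] 0.114
top cart_orange 0.66 [225. 143.  16.  58.] [0.713 0.354 0.006] 0.017
top rack 0.66 [264. 231.  98.  28.] [0.469 0.204 0.05 ] 0.101
top warmer 0.81 [388. 183.  94.  63.] [ 0.62  -0.124  0.06 ] 0.09
top knob 0.51 [435. 252.  19.  15.] [ 0.437 -0.253  0.026] 0.056
top tin 0.57 [302. 154.  20.  27.] [0.698 0.125 0.042] 0.048
top spatula 0.78 [224. 142.  14.  61.] [0.715 0.353 0.007] 0.017
top pick 0.64 [331. 270.  11.  52.] [0.355 0.024 0.008] 0.015
```

Run:
```python
import cv2
a=cv2.imread("pics/scene0.png")[80:380,120:520];cv2.imwrite("pics/s0c.png",cv2.resize(a,(800,600),interpolation=cv2.INTER_CUBIC))
a=cv2.imread("pics/top0.png")[100:300,190:460];cv2.imwrite("pics/t0c.png",cv2.resize(a,(800,592),interpolation=cv2.INTER_CUBIC))
```

```text
(no output)
```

View pics/s0c.png

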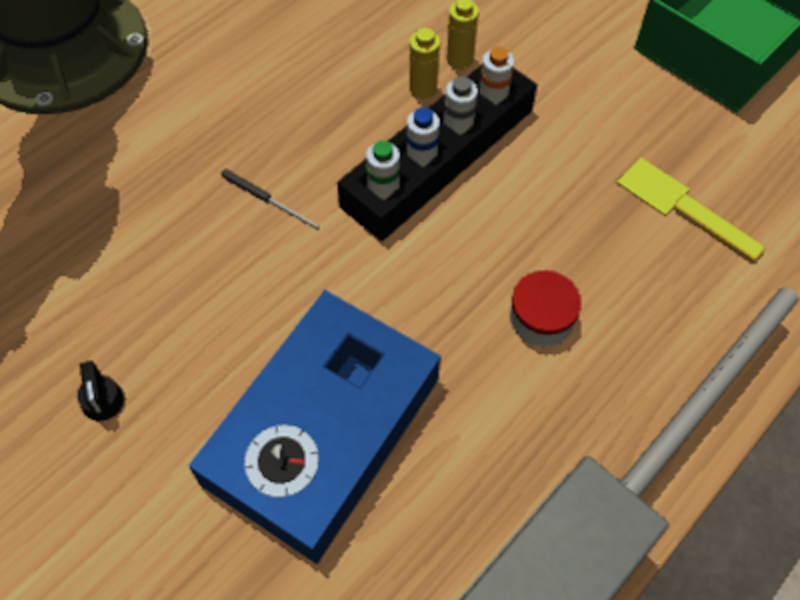

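View pics/t0c.png

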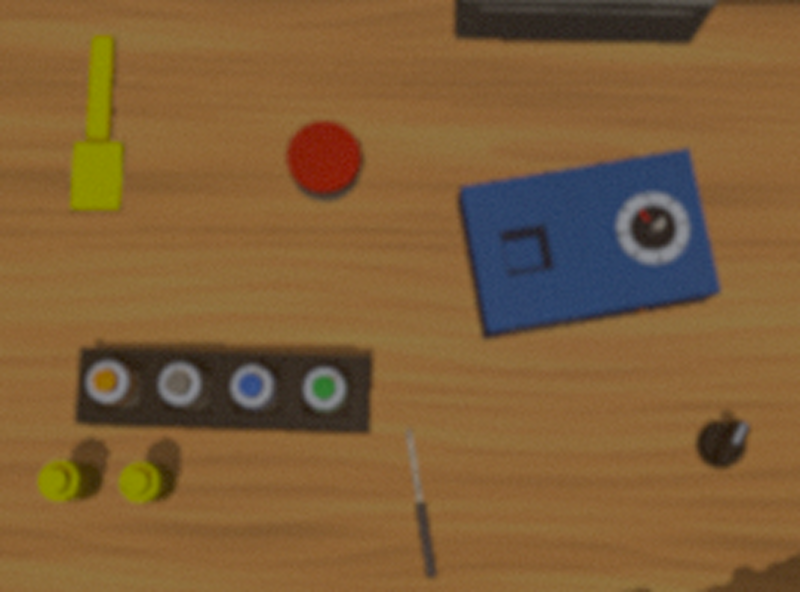

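The orange cartridge stands in the rack's far-left end slot (t0c px ~107,381), with two yellow look-alikes beside it. The knob is lower right at (722,442), with its pointer towards the upper right. The warmer's well is at (527,250) and its spindle at (652,228). Next I'll fit the geometry.

```bash
cat >> h.py <<'E'
def rect(P):  # min area rect -> centre, dims, angle of long side
    (c,s,a)=cv2.minAreaRect(P.astype(np.float32)*1000); 
    if s[0]<s[1]: a+=90; s=s[::-1]
    return np.round(c,1),np.round(s,1),round((a+90)%180-90,2)
def toolaxes(o):
    return R.from_euler('xyz',o["tool_rot"],degrees=True).as_matrix()
E
python3 - <<'E'
from h import *
for n in("scene","top"):
    p=pickle.load(open(n+"0.pkl","rb"));w=world(p);x,y,z=w[...,0],w[...,1],w[...,2]
    f=p["frame"].astype(int);hsv=cv2.cvtColor(p["frame"],cv2.COLOR_BGR2HSV).astype(int)
    m=(abs(z-.06)<.006)&(x>.5)&(x<.76)&(y>-.3)&(y<.02)
    print(n,"warmer",rect(w[m][:,:2]),np.median(z[m]),m.sum())
    m=(abs(z-.05)<.006)&(x>.42)&(x<.56)&(y>.03)&(y<.38)
    print("rack",rect(w[m][:,:2]),np.median(z[m]))
    m=(z>.094)&(x>.43)&(x<.54)&(y>.25)&(y<.35)
    print("cap",np.mean(w[m],0),m.sum(),(np.nanmin(w[m],0)+np.nanmax(w[m],0))/2)
    m=(z>.04)&(z<.07)&(x>.39)&(x<.5)&(y>-.31)&(y<-.2)
    print("bar",np.mean(w[m],0),m.sum(),rect(w[m][:,:2]))
    m=(z>.01)&(z<.07)&(x>.38)&(x<.5)&(y>-.31)&(y<-.2)
    print("knob",np.mean(w[m],0),m.sum(),rect(w[m][:,:2]))
    m=(z>.075)&(z<.1)&(x>.5)&(x<.76)&(y>-.3)&(y<-.1)
    print("spindle",np.mean(w[m],0),m.sum(),rect(w[m][:,:2]))
    m=(z<.05)&(x>.56)&(x<.67)&(y>-.13)&(y<.0);print("well",rect(w[m&(z<.045)][:,:2]) if (m&(z<.045)).any() else 0)
o=get_obs();print(toolaxes(o).round(3))
p=read_camera("wrist");cv2.imwrite("pics/w0.png",p["frame"]);print(p["tool_from_camera"].round(3),p["intrinsics"])
E
```

```text
scene warmer (array([ 623.9, -126.9]), array([221.6, 141.6]), -78.8) 0.05969966258644843 7690
rack (array([476.1, 210.4]), array([273.4,  73.2]), 89.78) 0.0495292762297585
cap [0.47958104 0.29758652 0.10119667] 163 [0.47715833 0.28573946 0.1028268 ]
bar [ 0.44031703 -0.26075743  0.04991883] 185 (array([ 438.5, -260.6]), array([45. , 14.6]), -28.57)
knob [ 0.44303967 -0.26006104  0.03423373] 427 (array([ 439.2, -260.5]), array([40.5, 39.6]), -80.11)
spindle [ 0.63585095 -0.18766231  0.08367556] 45 (array([ 635. , -187.9]), array([13.7,  9. ]), -46.17)
well (array([618.9, -43.1]), array([99.6, 85.9]), -0.17)
top warmer (array([ 622.7, -125.7]), array([220.5, 141.3]), -78.94) 0.060236188683373326 3695
rack (array([474.7, 211.8]), array([270.4,  70.1]), 89.72) 0.05050638527660101
cap [0.47462762 0.29676717 0.10124063] 175 [0.47514151 0.2875625  0.10444679]
bar [ 0.43608842 -0.25753821  0.0503642 ] 98 (array([ 436.4, -258.4]), array([44.2, 13.9]), -28.66)
knob [ 0.43668515 -0.25457659  0.03601894] 204 (array([ 436. , -257.4]), array([38.9, 38.9]), -68.6)
spindle [ 0.63133704 -0.18486364  0.08434562] 19 (array([ 631.6, -185.3]), array([13.1,  8.6]), -56.05)
well (array([615.6, -45. ]), array([109.3,  89.7]), 0.7)
[[ 0.     0.92   0.393]
 [-0.     0.393 -0.92 ]
 [-1.    -0.     0.   ]]
[[ 0.    -0.258  0.966 -0.151]
 [ 0.001 -0.966 -0.258  0.071]
 [ 1.     0.001 -0.     0.   ]
 [ 0.     0.     0.     1.   ]] [[356.89784569   0.         317.2643511 ]
 [  0.         356.89784569 202.54426061]
 [  0.           0.           1.        ]]
```

View pics/w0.png

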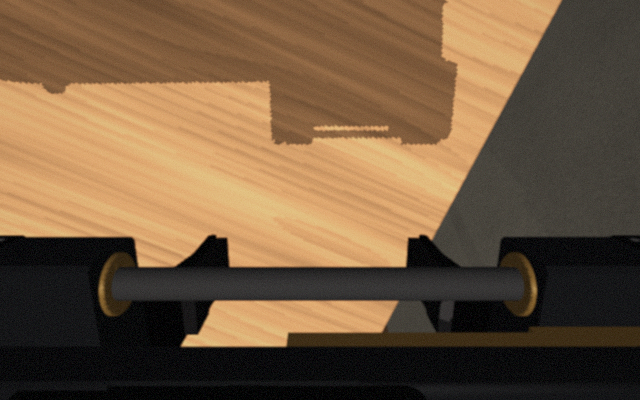

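Emit:
{"name": "servo_tool", "arguments": {
  "rows": [28,30,8,7,0,56,60,16,14,0,84,90,24,21,0,112,120,30,28,0,140,150,34,35,0,168,180,38,42,0,196,210,42,49,0,224,240,46,56,0,252,270,48,62,0,275,297,48,67,0]
}}

```text
time_s: 1.78
tool_pos: [0.5325, -0.2982, 0.2826]
tool_rot: [-9.0, 89.9, -8.5]
force: [0.0, -0.2, 0.2]
grip_width: 0.0868
```

Emit:
{"name": "servo_tool", "arguments": {
  "rows": [0,0,0,0,0,0,0,0,0,0]
}}

```text
time_s: 1.95
tool_pos: [0.5322, -0.2977, 0.2817]
tool_rot: [42.5, 89.9, 43.0]
force: [-0.3, -0.5, -0.8]
grip_width: 0.0872
```

```bash
cat > shot.py <<'E'
import sys
from h import *
o=get_obs();p=read_camera("wrist");n=sys.argv[1]
cv2.imwrite(f"pics/{n}.png",p["frame"]);pickle.dump((o,p),open(n+".pkl","wb"))
print(o["time_s"],o["tool_pos"].round(4),o["tool_rot"].round(2),toolaxes(o)[:,2].round(4),o["force"].round(1),o["grip_width"])
E
python3 shot.py w1
```

```text
1.95 [ 0.5322 -0.2977  0.2817] [42.51 89.94 42.97] [1.0e+00 7.9e-03 7.0e-04] [-0.3 -0.5 -0.8] 0.08717137614884336
```

View pics/w1.png

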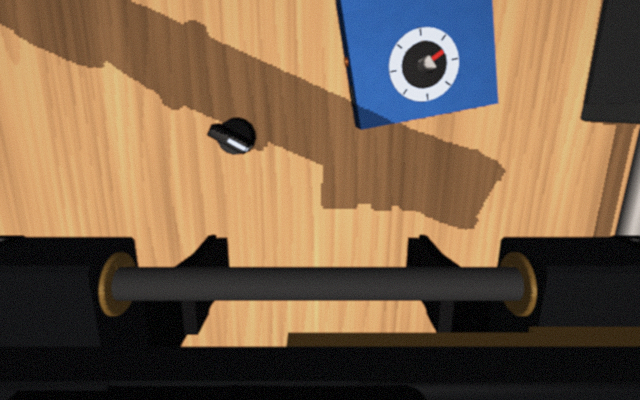

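The wrist picture shows the knob at px (235,135), with its white line pointing lower right. The dial is at (424,64), with its red line pointing up and right. I'll measure both.

Run:
```python
from h import *
o,p=pickle.load(open("w1.pkl","rb"));w=world(p,o);x,y,z=w[...,0],w[...,1],w[...,2]
hsv=cv2.cvtColor(p["frame"],cv2.COLOR_BGR2HSV).astype(int)
reg=(x>.59)&(x<.68)&(y>-.24)&(y<-.14)
red=reg&((hsv[...,0]<8)|(hsv[...,0]>172))&(hsv[...,1]>130)&(hsv[...,2]>90)
white=reg&(hsv[...,1]<50)&(hsv[...,2]>150)&(z<.068)
wp=w[white][:,:2]*1e3
(c,r)=cv2.minEnclosingCircle(wp.astype(np.float32));print("dial",c,r,np.nanmedian(z[white]))
rp=w[red][:,:2]*1e3;rp=rp[~np.isnan(rp[:,0])];m=rp.mean(0);print("red",m,len(rp))
d=m-np.array(c);print("dir from centre",np.degrees(np.arctan2(d[1],d[0])))
vx,vy,_,_=cv2.fitLine(rp.astype(np.float32),cv2.DIST_L2,0,.01,.01).ravel();print("red line fit",np.degrees(np.arctan2(vy,vx)))
m=(z>.074)&reg;print("shaft",w[m].mean(0),m.sum(),rect(w[m][:,:2])); mt=(z>.083)&reg;print("tip",w[mt].mean(0),mt.sum(), np.nanmax(z[reg]))
k=(x>.38)&(x<.5)&(y>-.31)&(y<-.2)
m=k&(z>.046)&(z<.07);print("bar",w[m].mean(0),m.sum(),rect(w[m][:,:2]),z[m].max())
wl=k&(z>.046)&(hsv[...,2]>150)&(hsv[...,1]<80);print("white",w[wl].mean(0),wl.sum())
a=abs(z-.06)<.005;print("warmer edge",rect(w[a&(x>.5)&(x<.75)&(y<-.02)][:,:2]))
a=cv2.resize(p["frame"][20:110,370:480],None,fx=6,fy=6,interpolation=cv2.INTER_CUBIC);cv2.imwrite("pics/w1d.png",a)
```

```text
dial (644.1655883789062, -196.32870483398438) 47.36507797241211 0.06143037129642942
red [ 647.7464876  -176.84473915] 74
dir from centre 79.58599735878975
red line fit 38.393604
shaft [ 0.63322286 -0.18728393  0.08386695] 184 (array([ 633.7, -187.5]), array([13.7,  8.9]), -52.56)
tip [ 0.63398236 -0.18710357  0.08573706] 137 0.08907036817342862
bar [ 0.43852103 -0.25979056  0.05194338] 588 (array([ 438. , -260.2]), array([45.1, 14.2]), -28.28) 0.054948070584534825
white [ 0.44758688 -0.26569488  0.052702  ] 97
warmer edge (array([ 634.2, -175.4]), array([140.8, 121.4]), 11.13)
```

View pics/w1d.png

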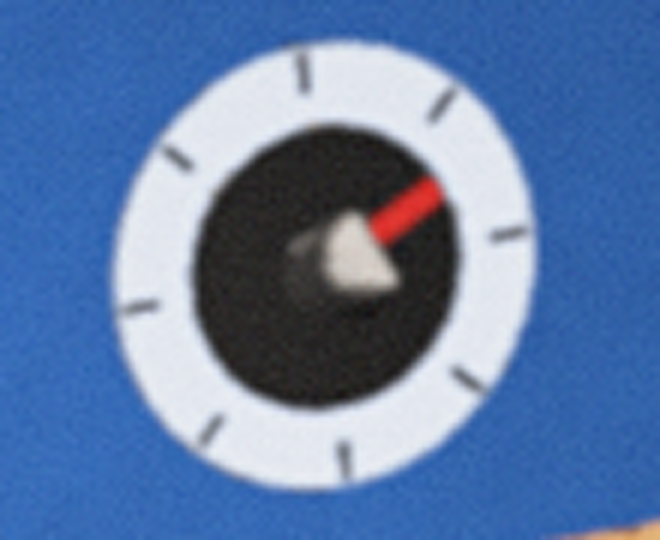

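Emit:
{"name": "servo_tool", "arguments": {
  "rows": [-4,41,0,0,0,-8,82,0,0,0,-13,123,0,0,0,-17,164,0,0,0,-21,205,-8,0,0,-25,246,-16,0,0,-30,287,-24,0,0,-35,328,-32,0,0,-39,369,-36,0,0,-44,410,-40,0,0]
}}

```text
time_s: 2.83
tool_pos: [0.4862, 0.1076, 0.2415]
tool_rot: [-63.2, 89.9, -63.3]
force: [0.9, -0.3, 0.1]
grip_width: 0.0872
```

Emit:
{"name": "servo_tool", "arguments": {
  "rows": [-4,41,-3,0,0,-8,82,-7,0,0,-12,118,-12,0,0,-12,118,-12,0,0,-12,118,-12,0,0]
}}

```text
time_s: 3.25
tool_pos: [0.4742, 0.2267, 0.2295]
tool_rot: [-153.0, 90.0, -152.8]
force: [-1.0, -1.5, 0.1]
grip_width: 0.0871
```

```bash
python3 shot.py w2
python3 - <<'E'
from h import *
o,p=pickle.load(open("w2.pkl","rb"));w=world(p,o);x,y,z=w[...,0],w[...,1],w[...,2]
print(o["qpos"])
hsv=cv2.cvtColor(p["frame"],cv2.COLOR_BGR2HSV).astype(int)
m=(z>.1)&(z<.115)&(x>.44)&(x<.52)&(y>.26)&(y<.36);print("cap",w[m].mean(0),m.sum(),rect(w[m][:,:2]))
m=(z>.085)&(z<.1)&(x>.44)&(x<.52)&(y>.27)&(y<.36);print("body",w[m].mean(0),m.sum(),rect(w[m][:,:2]))
m=(abs(z-.05)<.005)&(x>.42)&(x<.55)&(y>.05)&(y<.38);print("rack",rect(w[m][:,:2]))
E
```

```text
3.25 [0.4742 0.2267 0.2295] [-152.99   89.97 -152.75] [ 1.0e+00  4.1e-03 -4.0e-04] [-1.  -1.5  0.1] 0.08711035511890025
[ 18.24909481   7.12781671 -49.83927446  99.61636934   5.60983808
  75.86586874 -32.51341074]
cap [0.47714758 0.30646299 0.10819736] 695 (array([477.2, 306.6]), array([21.2, 20.6]), -89.77)
body [0.47701504 0.30656904 0.09627649] 1072 (array([477.3, 306.8]), array([35.2, 35.1]), 0.39)
rack (array([476.7, 210.3]), array([270.8,  70.1]), 89.71)
```

View pics/w2.png

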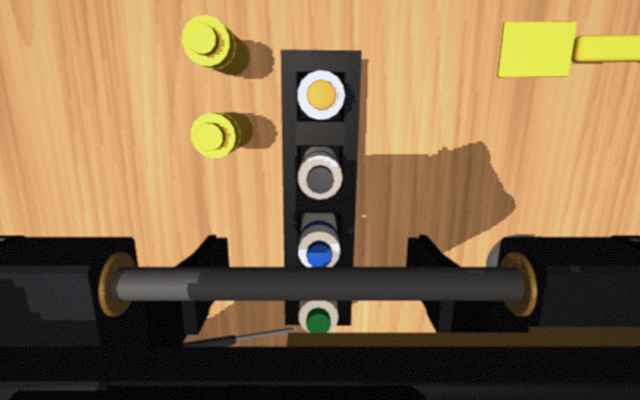

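Emit:
{"name": "servo_tool", "arguments": {
  "rows": [1,40,0,0,0.3,3,80,0,0,0.3,3,80,-35,0,0.3,3,80,-70,0,0.3,3,80,-105,0,0.3,3,80,-135,0,0.3,3,80,-155,0,0.3,3,80,-155,0,0.3],
  "force": 25
}}

```text
time_s: 3.97
tool_pos: [0.4766, 0.3005, 0.0698]
tool_rot: [-139.0, 89.5, -139.2]
force: [-0.4, -0.6, 0.4]
grip_width: 0.0612
```

Emit:
{"name": "servo_tool", "arguments": {
  "rows": [0,0,0,0,1,0,0,0,0,1,0,0,0,0,1,0,0,0,0,1,0,0,0,0,1,0,0,0,0,1]
}}

```text
time_s: 4.47
tool_pos: [0.4781, 0.3068, 0.076]
tool_rot: [15.5, 89.9, 15.7]
force: [-1.2, -0.5, 5.0]
grip_width: 0.0353
```

Emit:
{"name": "servo_tool", "arguments": {
  "rows": [0,0,10,0,1,0,0,25,0,1,0,0,45,0,1,0,0,75,0,1,0,0,105,0,1,0,0,135,0,1,0,0,145,0,1,0,0,145,0,1]
}}

```text
time_s: 5.13
tool_pos: [0.4787, 0.3076, 0.2229]
tool_rot: [22.1, 89.7, 22.3]
force: [-0.5, -0.2, -0.3]
grip_width: 0.0352
```

```bash
python3 shot.py w3
python3 - <<'E'
from h import *
p=read_camera("scene");cv2.imwrite("pics/s3.png",cv2.resize(p["frame"][20:320,200:600],(800,600)))
print(get_obs()["qpos"])
E
```

```text
5.1333 [0.4787 0.3076 0.2229] [22.14 89.67 22.28] [1.     0.0025 0.0054] [-0.5 -0.2 -0.3] 0.0352326869317693
[  9.61188986  14.81300178 -52.19413275  94.96999823  12.02613624
  76.17874874 -44.43715939]
```

View pics/w3.png

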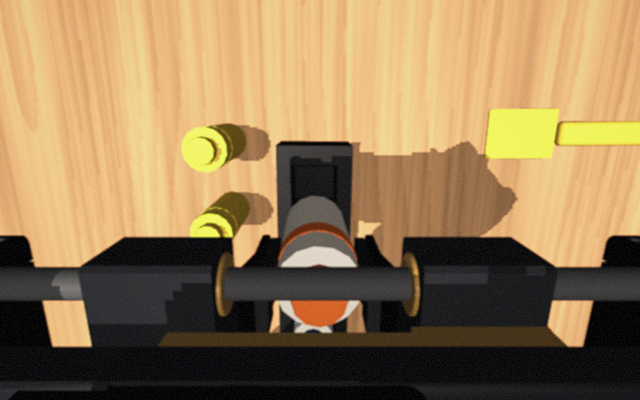

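View pics/s3.png

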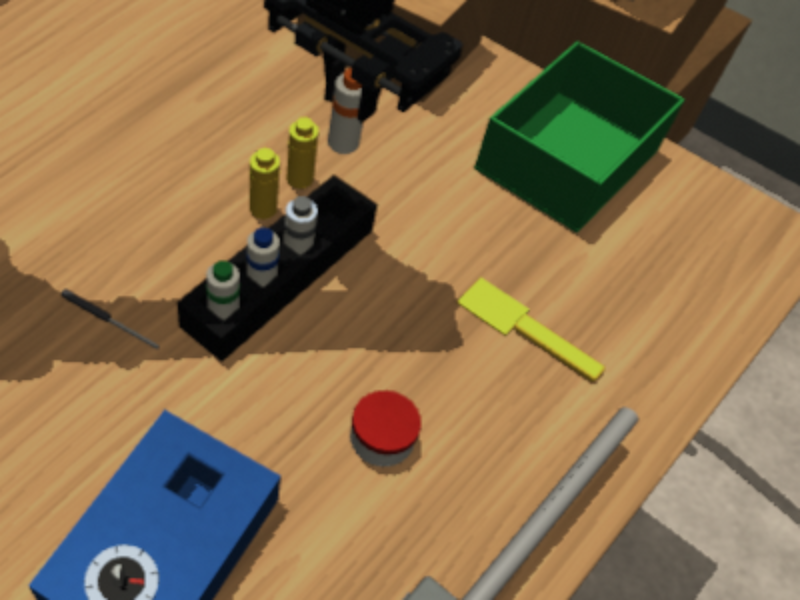

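Emit:
{"name": "servo_tool", "arguments": {
  "rows": [10,-38,5,1,1,20,-76,10,2,1,30,-114,12,3,1,40,-152,12,4,1,50,-190,12,5,1,60,-228,12,6,1,70,-266,12,7,1,80,-304,12,8,1,90,-342,12,9,1,98,-380,12,10,1]
}}

```text
time_s: 6.07
tool_pos: [0.5744, -0.0758, 0.2289]
tool_rot: [160.7, 89.8, 170.9]
force: [1.1, 0.4, -1.6]
grip_width: 0.0353
```

Emit:
{"name": "servo_tool", "arguments": {
  "rows": [7,-38,0,1,1,13,-78,0,1,1,13,-78,0,1,1,13,-78,0,1,1,13,-78,0,1,1]
}}

```text
time_s: 6.48
tool_pos: [0.5874, -0.151, 0.2292]
tool_rot: [134.5, 89.7, 145.7]
force: [0.3, 0.6, -0.7]
grip_width: 0.0354
```

```bash
python3 shot.py w4
python3 - <<'E'
from h import *
o,p=pickle.load(open("w4.pkl","rb"));w=world(p,o);x,y,z=w[...,0],w[...,1],w[...,2]
print(o["qpos"])
reg=(x>.55)&(x<.67)&(y>-.13)&(y<.0)
m=(abs(z-.06)<.004)&(x>.5)&(x<.75)&(y>-.25)&(y<.03);print("top",rect(w[m][:,:2]),np.nanmedian(z[m]))
# project all rays onto z=.06 plane; hole mask
T=np.eye(4);T[:3,:3]=toolaxes(o);T[:3,3]=o["tool_pos"];T=T@p["tool_from_camera"]
K=p["intrinsics"];v,u=np.mgrid[0:400,0:640];d=np.stack([(u-K[0,2])/K[0,0],(v-K[1,2])/K[1,1],np.ones_like(u)],-1)@T[:3,:3].T
s=(.06-T[2,3])/d[...,2];q=T[:3,3]+s[...,None]*d
reg=(abs(q[...,0]-.6117)<.035)&(abs(q[...,1]+.0674)<.035)&(z<.054)
n,l,st,ce=cv2.connectedComponentsWithStats(reg.astype(np.uint8));i=1+np.argmax(st[1:,4]);print("hole",st[i],rect(q[l==i][:,:2]))
f=p["frame"].copy();cv2.imwrite("pics/w4h.png",(reg*255).astype(np.uint8))
E
```

```text
6.4833 [ 0.5874 -0.151   0.2292] [134.54  89.75 145.67] [ 0.9812  0.1931 -0.0031] [ 0.3  0.6 -0.7] 0.03544367514357198
[ 43.01480412  17.04088295 -37.86027976  88.74252594  10.47242312
  78.07503418  15.2973545 ]
top (array([ 623.1, -119.5]), array([205.3, 140.4]), -78.69) 0.060276384090022395
hole [ 341   77   48   48 2219] (array([612.3, -68.2]), array([40. , 39.1]), 11.17)
```

View pics/w4.png

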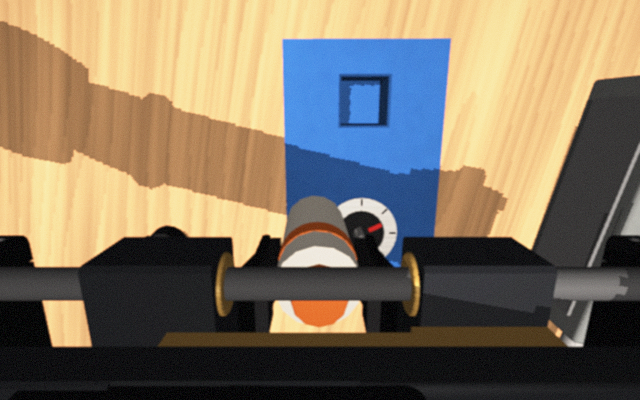

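Run:
```python
from h import *
o,p=pickle.load(open("w4.pkl","rb"))
K=p["intrinsics"];Z=p["range_z"];v,u=np.mgrid[0:400,0:640]
c=np.stack([(u-K[0,2])/K[0,0]*Z,(v-K[1,2])/K[1,1]*Z,Z,np.ones_like(Z)],-1);t=(c@p["tool_from_camera"].T)[...,:3]*1e3
m=(Z>0)&(abs(t[...,2])<22)&(t[...,0]<80)&(u>270)&(u<365)
for a,b in((-45,-32),(-31,-25),(-24,-19),(0,15),(15,25),(25,35),(35,45),(45,55),(55,65),(62,75)):
    k=m&(t[...,0]>=a)&(t[...,0]<b)
    if k.sum()>10:
        q=t[k];print(a,b,k.sum(),"y",q[:,1].min().round(1),q[:,1].max().round(1),"ymax99",np.percentile(q[:,1],98).round(1),"z",q[:,2].min().round(1),q[:,2].max().round(1),"xmax",q[:,0].max().round(1))
```

```text
-45 -32 848 y -10.3 1.3 ymax99 0.7 z -16.8 18.6 xmax -32.0
-31 -25 89 y -9.4 -0.7 ymax99 -0.9 z -16.9 18.8 xmax -25.0
-24 -19 1525 y -16.7 18.2 ymax99 17.3 z -17.6 19.5 xmax -19.0
0 15 778 y 4.2 18.5 ymax99 18.2 z -21.3 22.0 xmax 14.9
15 25 355 y 3.9 18.1 ymax99 17.9 z -17.2 16.8 xmax 25.0
25 35 300 y 3.6 18.0 ymax99 17.8 z -17.6 16.5 xmax 35.0
35 45 256 y 3.7 18.1 ymax99 17.9 z -17.8 16.2 xmax 45.0
45 55 231 y 3.6 18.0 ymax99 17.7 z -18.1 15.8 xmax 55.0
55 65 166 y 4.0 17.9 ymax99 17.7 z -18.2 15.9 xmax 64.3
62 75 31 y 4.0 17.5 ymax99 17.5 z -18.2 15.6 xmax 64.3
```

Emit:
{"name": "servo_tool", "arguments": {
  "rows": [12,41,0,0,1,25.5,83,0,0,1,25.5,83,-30,0,1,25.5,83,-60,0,1,25.5,83,-85,0,1,25.5,83,-85,0,1,25.5,83,-85,0,1]
}}

```text
time_s: 7.12
tool_pos: [0.6126, -0.0669, 0.1455]
tool_rot: [153.2, 89.8, 164.5]
force: [0.0, 0.3, -1.1]
grip_width: 0.035
```

```bash
python3 shot.py w5
python3 - <<'E'
from h import *
p=read_camera("scene");cv2.imwrite("pics/s5.png",cv2.resize(p["frame"][170:350,180:420],(800,600),interpolation=cv2.INTER_CUBIC))
E
```

```text
7.1167 [ 0.6126 -0.0669  0.1455] [153.22  89.8  164.5 ] [ 0.9806  0.1958 -0.0031] [ 0.   0.3 -1.1] 0.03503067252097808
```

View pics/s5.png

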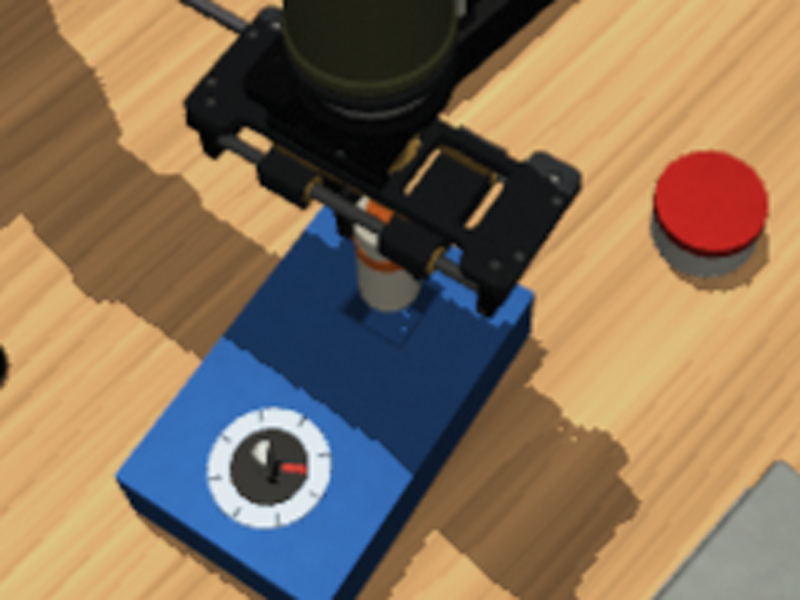

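View pics/w5.png

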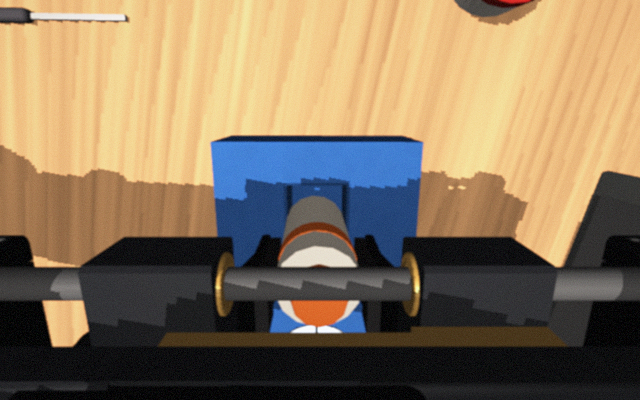

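The cartridge is centred over the well (wrist px ~317, well cols 288–347). Lowering.

Emit:
{"name": "servo_tool", "arguments": {
  "rows": [0,-1,-8,0,1,0,-1,-14,0,1,0,-1,-20,0,1,0,-1,-26,0,1,0,-1,-32,0,1]
}}

```text
time_s: 7.63
tool_pos: [0.6139, -0.0698, 0.1141]
tool_rot: [-173.1, 90.0, -162.0]
force: [0.2, 0.4, -1.6]
grip_width: 0.0358
```

Emit:
{"name": "servo_tool", "arguments": {
  "rows": [0,0,-8,0,1,0,0,-16,0,1,0,0,-24,0,1,0,0,-30,0,1,0,0,-34,0,1,0,0,-34,0,1]
}}

```text
time_s: 8.13
tool_pos: [0.6132, -0.0696, 0.0793]
tool_rot: [157.5, 89.9, 168.6]
force: [-0.0, 0.4, -1.5]
grip_width: 0.0354
```

Emit:
{"name": "servo_tool", "arguments": {
  "rows": [0,0,-1,0,1,0,0,-2,0,1,0,0,-3,0,1,0,0,-3,0,1]
}}

```text
time_s: 8.47
tool_pos: [0.6144, -0.0697, 0.0782]
tool_rot: [-24.3, 89.9, -13.1]
force: [-0.1, 0.4, -0.5]
grip_width: 0.0352
```

Emit:
{"name": "servo_tool", "arguments": {
  "rows": [0,0,0,0,0.35,0,0,0,0,0.35,0,0,0,0,0.35,0,0,0,0,0.35,0,0,20,0,0.35,0,0,50,0,0.35,0,0,90,0,0.35,0,0,120,0,0.35,0,-10,130,0,0.35]
}}

```text
time_s: 9.22
tool_pos: [0.6166, -0.0767, 0.2137]
tool_rot: [-9.9, 89.5, 1.5]
force: [1.4, 0.9, 0.3]
grip_width: 0.0566
```

Emit:
{"name": "servo_tool", "arguments": {
  "rows": [-8,-40,10,0,0.35,-16,-80,20,0,0.35,-16,-80,20,0,0.35,-16,-80,20,0,0.35]
}}

```text
time_s: 9.55
tool_pos: [0.5971, -0.1647, 0.2275]
tool_rot: [-106.9, 89.9, -96.2]
force: [0.4, 0.4, 0.2]
grip_width: 0.0565
```

```bash
python3 shot.py w6
python3 - <<'E'
from h import *
o,p=pickle.load(open("w6.pkl","rb"));w=world(p,o);x,y,z=w[...,0],w[...,1],w[...,2];print(o["qpos"])
reg=(abs(x-.612)<.03)&(abs(y+.068)<.03)
m=reg&(z>.09);print("body+cap z",np.percentile(z[m],[5,30,50,70,95]),w[m].mean(0))
m=reg&(z>.1045);print("cap",rect(w[m][:,:2]),np.median(z[m]))
m=reg&(z>.09)&(z<.1035);print("body",rect(w[m][:,:2]),np.median(z[m]))
m=(abs(z-.06)<.006)&(abs(x-.62)<.06)&(abs(y+.12)<.1);print("top",np.median(z[m]))
E
```

```text
9.55 [ 0.5971 -0.1647  0.2275] [-106.88   89.9   -96.16] [ 9.826e-01  1.859e-01 -5.000e-04] [0.4 0.4 0.2] 0.056453006519563656
[ 43.07682068  18.55049719 -37.55040254  87.23015802  11.53269391
  78.10775595  15.29945297]
body+cap z [0.09715044 0.09819442 0.09887428 0.10946395 0.11090076] [ 0.61275942 -0.07039966  0.10292279]
cap (array([613.4, -70.1]), array([21.1, 21.1]), -34.6) 0.11005025947251149
body (array([613.5, -70. ]), array([35.3, 34.7]), 10.73) 0.09818850307233284
top 0.06031799210102878
```

View pics/w6.png

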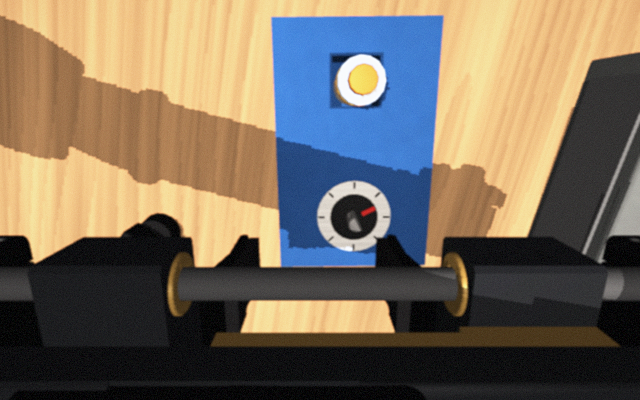

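```bash
cat > spin.py <<'E'
import sys
from h import *
o,p=pickle.load(open(sys.argv[1]+".pkl","rb"));w=world(p,o);x,y,z=w[...,0],w[...,1],w[...,2]
hsv=cv2.cvtColor(p["frame"],cv2.COLOR_BGR2HSV).astype(int)
reg=(abs(x-.635)<.03)&(abs(y+.186)<.03)
red=reg&((hsv[...,0]<8)|(hsv[...,0]>172))&(hsv[...,1]>130)&(hsv[...,2]>60)&(z<.07)
rp=w[red][:,:2]*1e3
vx,vy,_,_=cv2.fitLine(rp.astype(np.float32),cv2.DIST_L2,0,.01,.01).ravel();print("red",rp.mean(0),len(rp),np.degrees(np.arctan2(vy,vx)))
v=np.array([vx,vy]);v*=np.sign(v[0])
m=(z>.0835)&reg;P=w[m][:,:2]*1e3;c,s,a=rect(P/1e3);print("tip rect",c,s,a,m.sum(),np.median(z[m]),"v",v)
al=P@v;ac=P@np.array([-v[1],v[0]]);lo,hi=np.percentile(al,[1,99]);a1,a2=np.percentile(ac,[1,99]);print("along",lo,hi,"across",a1,a2)
ax=v*((lo+hi)/2+2.25)+np.array([-v[1],v[0]])*(a1+a2)/2;print("axis",ax)
black=(abs(z-.062)<.006)&reg&(hsv[...,2]<110)|red
d=(hsv[...,2]<110)&(hsv[...,1]<120)&(abs(z-.062)<.008)&reg
E
python3 spin.py w6; python3 spin.py w1
```

```text
red [ 647.16459432 -177.51454819] 93 39.261482
tip rect [ 631.  -174.1] [38.  10.2] -71.67 941 0.2655047627229581 v [0.7742658  0.63286054]
along 369.8908136190232 389.06290351806115 across -550.8980727684684 -517.0676088041498
axis [ 633.49473105 -171.8647988 ]
red [ 647.86729274 -176.85170865] 80 35.937935
tip rect [ 634.  -187.3] [13.6  8.2] -52.56 131 0.0859268693553536 v [0.8096532 0.5869086]
along 399.532871658213 407.5136303269067 across -530.192932479063 -517.3060859028504
axis [ 635.92870042 -185.90367585]
```

```bash
sed -i 's/(z>.0835)&reg/(z>.0835)\&(z<.1)\&reg/' spin.py; python3 spin.py w6
```

```text
red [ 647.16459432 -177.51454819] 93 39.261482
tip rect [ 634.2 -186.7] [13.6  9. ] -52.16 130 0.08593105020332803 v [0.7742658  0.63286054]
along 368.84294535750774 377.3995903242999 across -551.7750025831521 -539.2972081089008
axis [ 635.88541961 -184.83229931]
```

Emit:
{"name": "servo_tool", "arguments": {
  "rows": [-10,-3,0,-7,0,-25,-10,0,-14,0,-40,-15,0,-21,0,-55,-20,0,-28,0,-70,-25,0,-35,0,-85,-30,0,-42,0,-100,-32,0,-49,0,-115,-34,0,-56,0,-130,-34,0,-63,0,-145,-34,0,-70,0]
}}

```text
time_s: 10.43
tool_pos: [0.4524, -0.192, 0.2269]
tool_rot: [-164.0, 89.9, 136.9]
force: [-1.0, 0.3, 0.2]
grip_width: 0.087
```

Emit:
{"name": "servo_tool", "arguments": {
  "rows": [-10,0,0,-7,0,-20,0,0,-14,0,-25,0,0,-21,0,-30,0,0,-28,0,-35,0,0,-35,0,-40,0,0,-42,0,-45,0,0,-49,0,-50,0,0,-56,0,-50,0,0,-59,0,-50,0,0,-59,0]
}}

```text
time_s: 11.27
tool_pos: [0.4029, -0.1923, 0.227]
tool_rot: [-83.2, 89.9, 159.0]
force: [-1.0, -0.0, 0.0]
grip_width: 0.0869
```

```bash
python3 shot.py w7
python3 - <<'E'
from h import *
o,p=pickle.load(open("w7.pkl","rb"));w=world(p,o);x,y,z=w[...,0],w[...,1],w[...,2];print(o["qpos"],np.degrees(np.arctan2(*toolaxes(o)[[1,0],2])))
m=(abs(x-.438)<.04)&(abs(y+.26)<.04)&(z>.046)&(z<.07);print("bar",rect(w[m][:,:2]),w[m].mean(0),m.sum())
m=(abs(x-.438)<.05)&(abs(y+.26)<.05)&(z>.012)&(z<.03);print("skirt",rect(w[m][:,:2]),m.sum())
E
```

```text
11.2667 [ 0.4029 -0.1923  0.227 ] [-83.21  89.94 158.99] [-4.664e-01 -8.846e-01  1.000e-04] [-1. -0.  0.] 0.08689311011377951
[ 52.69101253  -5.84923898 -28.39268922 109.91899749  -2.86784702
  75.30912622 -92.647805  ] -117.80187032774666
bar (array([ 437.8, -260.6]), array([43.5, 14.5]), -28.31) [ 0.43815656 -0.26019759  0.05202285] 808
skirt (array([ 436.6, -258.8]), array([40.2, 39.7]), 43.26) 682
```

View pics/w7.png

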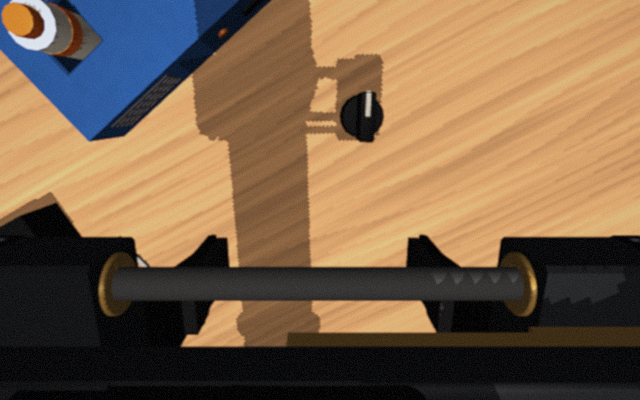

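Emit:
{"name": "servo_tool", "arguments": {
  "rows": [17,-34,0,0,0,35,-68,0,0,0,35,-68,-38,-0.5,0,35,-68,-76,-0.5,0,35,-68,-114,-0.5,0,35,-68,-150,-0.5,0,35,-68,-175,-0.5,0,35,-68,-188,-0.5,0,35,-68,-188,-0.5,0,35,-68,-188,-0.5,0],
  "force": 40
}}

```text
time_s: 12.15
tool_pos: [0.438, -0.2606, 0.0391]
tool_rot: [-114.7, 89.9, 127.1]
force: [0.9, -0.4, 0.0]
grip_width: 0.0871
```

Emit:
{"name": "servo_tool", "arguments": {
  "rows": [0,0,0,0,1,0,0,0,0,1,0,0,0,0,1,0,0,0,0,1,0,0,0,0,1,0,0,0,0,1,0,0,0,0,1,0,0,0,0,1]
}}

```text
time_s: 12.82
tool_pos: [0.438, -0.2617, 0.0398]
tool_rot: [35.8, 90.0, -82.6]
force: [0.5, 0.5, 0.0]
grip_width: 0.0419
```

```bash
python3 shot.py w8
```

```text
12.8167 [ 0.438  -0.2617  0.0398] [ 35.79  89.99 -82.57] [-4.751e-01 -8.799e-01  1.000e-04] [0.5 0.5 0. ] 0.04187390965788584
```

View pics/w8.png

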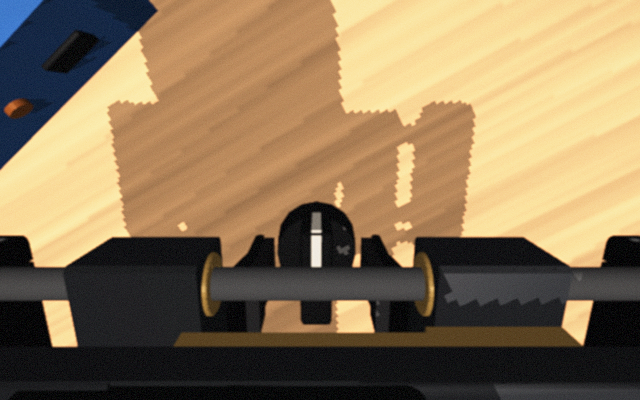

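Emit:
{"name": "servo_tool", "arguments": {
  "rows": [0,0,0,0,1,0,0,0,0,1,0,0,0,0,1,0,0,0,0,1,0,0,0,0,1,0,0,0,0,1,0,0,0,0,1]
}}

```text
time_s: 13.45
tool_pos: [0.4379, -0.2617, 0.0396]
tool_rot: [-74.8, 90.0, 166.8]
force: [0.5, -0.0, -0.6]
grip_width: 0.0136
```

Emit:
{"name": "servo_tool", "arguments": {
  "rows": [0,0,20,0,1,0,0,55,0,1,0,0,95,0,1,0,0,130,0,1,20,5,140,7,1,40,10,140,14,1,60,18,140,21,1,80,26,140,28,1,100,34,140,35,1,120,40,140,42,1]
}}

```text
time_s: 14.28
tool_pos: [0.5588, -0.2209, 0.1797]
tool_rot: [-146.2, 90.0, 137.9]
force: [-0.1, 1.1, -0.2]
grip_width: 0.0134
```

Emit:
{"name": "servo_tool", "arguments": {
  "rows": [20,6,0,7,1,30,10,0,14,1,30,10,0,21,1,30,10,0,24,1,30,10,0,24,1,30,10,0,24,1]
}}

```text
time_s: 14.78
tool_pos: [0.5878, -0.2118, 0.1794]
tool_rot: [-151.6, 90.0, 155.9]
force: [-0.0, 0.2, -0.2]
grip_width: 0.0135
```

```bash
python3 shot.py w9
python3 - <<'E'
from h import *
o,p=pickle.load(open("w9.pkl","rb"));print(o["qpos"],np.degrees(np.arctan2(*toolaxes(o)[[1,0],2])))
K=p["intrinsics"];Z=p["range_z"];v,u=np.mgrid[0:400,0:640]
c=np.stack([(u-K[0,2])/K[0,0]*Z,(v-K[1,2])/K[1,1]*Z,Z,np.ones_like(Z)],-1);t=(c@p["tool_from_camera"].T)[...,:3]*1e3
m=(Z>0)&(abs(t[...,2])<26)&(abs(t[...,1])<28)&(t[...,0]<60)&(u>255)&(u<380)
for a,b in((-25,-15),(-15,-8),(-8,0),(0,8),(8,14),(14,17),(17,20),(20,25),(25,32),(32,37),(37,42),(42,60)):
    k=m&(t[...,0]>=a)&(t[...,0]<b)
    if k.sum()>5:
        q=t[k];print(a,b,k.sum(),"y",q[:,1].min().round(1),q[:,1].max().round(1),"z",q[:,2].min().round(1),q[:,2].max().round(1))
E
python3 spin.py w9
```

```text
14.7833 [ 0.5878 -0.2118  0.1794] [-151.59   89.97  155.93] [ 6.091e-01 -7.931e-01 -4.000e-04] [-0.   0.2 -0.2] 0.01347266011795346
[ 47.40880143  21.16939397 -37.69251961  89.9670046   13.3106263
  73.45489674 -44.70384138] -52.47793992901694
-25 -15 420 y 7.4 12.4 z -16.6 17.2
-15 -8 2321 y -22.7 22.3 z -16.0 16.9
-8 0 451 y 9.6 22.4 z -15.4 16.2
0 8 374 y 9.6 22.5 z -15.3 16.1
8 14 166 y 10.0 22.4 z -15.1 16.0
14 17 160 y 0.3 21.5 z -19.0 19.3
17 20 396 y -1.3 18.0 z -19.8 20.0
20 25 230 y 0.2 20.2 z -19.8 20.6
25 32 350 y -0.4 20.7 z -20.6 21.3
32 37 254 y -0.8 21.0 z -21.1 21.8
37 42 99 y 2.0 21.1 z -20.6 21.5
red [ 647.44053928 -177.40366874] 149 37.893093
tip rect [ 634.2 -187.3] [13.6  8.9] -52.73 222 0.08607800219649199 v [0.7891581 0.6141901]
along 381.7198524590118 389.8386136752573 across -543.5257924980098 -531.2472638219887
axis [ 636.27390092 -185.75922058]
```

View pics/w9.png

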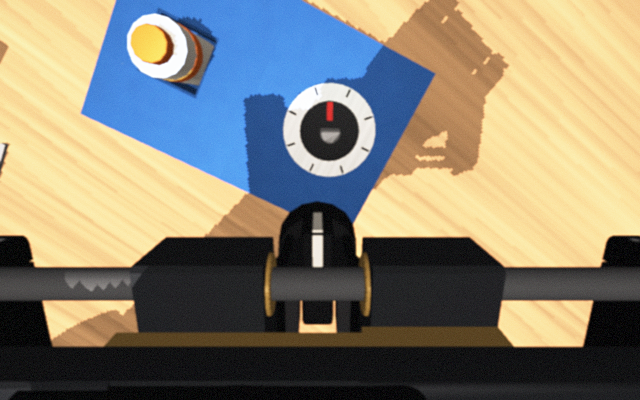

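The red line (px 330,112) and the knob's pointer (318,235) both point straight up in the image, so their yaws agree. Moving over the spindle.

Emit:
{"name": "servo_tool", "arguments": {
  "rows": [24,13,0,0,1,48.3,26.5,0,0,1,48.3,26.5,-20,0,1,48.3,26.5,-40,0,1,48.3,26.5,-46,0,1,48.3,26.5,-46,0,1,48.3,26.5,-46,0,1]
}}

```text
time_s: 15.42
tool_pos: [0.6361, -0.1857, 0.134]
tool_rot: [-68.2, 90.0, -120.6]
force: [-0.1, 0.8, 0.3]
grip_width: 0.0139
```

```bash
python3 shot.py w10;python3 - <<'E'
from h import *
for n in("scene","top"):
  p=read_camera(n);c={"scene":(220,380,200,340),"top":(150,220,350,440)}[n]
  cv2.imwrite(f"pics/{n}10.png",cv2.resize(p["frame"][c[0]:c[1],c[2]:c[3]],(700,600),interpolation=cv2.INTER_CUBIC))
E
```

```text
15.4167 [ 0.6361 -0.1857  0.134 ] [ -68.21   89.98 -120.65] [ 6.096e-01 -7.927e-01  1.000e-04] [-0.1  0.8  0.3] 0.013871432781802334
```

View pics/scene10.png

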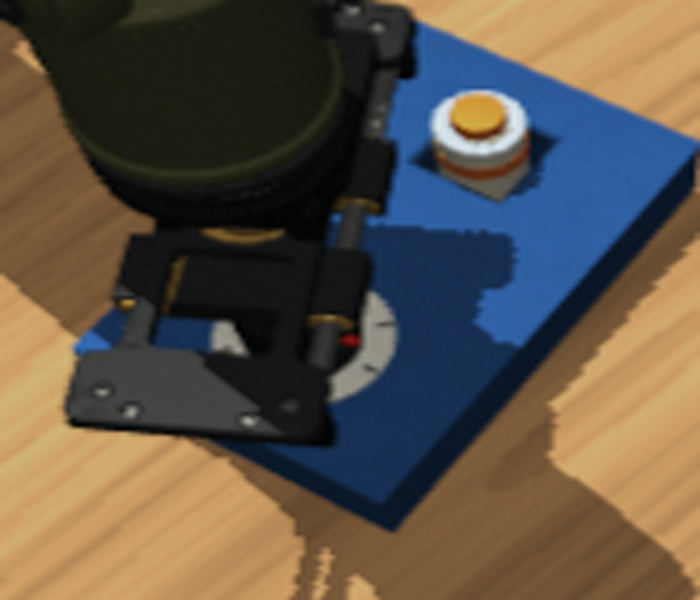

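View pics/w10.png

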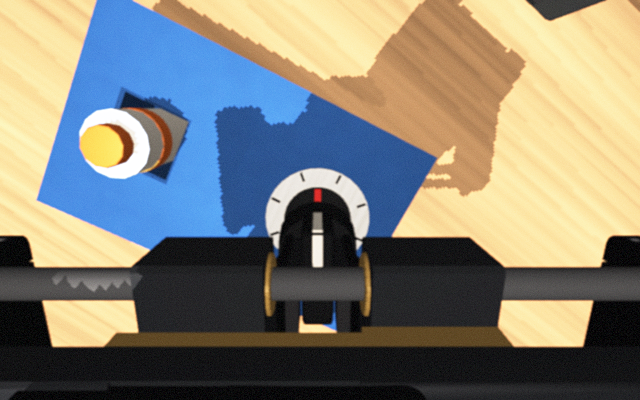

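Emit:
{"name": "servo_tool", "arguments": {
  "rows": [0,0,-4,0,1,0,0,-7,0,1,0,0,-9,0,1,0,0,-11,0,1,0,0,-13,0,1,0,0,-13,0,1]
}}

```text
time_s: 16.07
tool_pos: [0.6359, -0.1851, 0.12]
tool_rot: [-142.4, 89.9, 165.2]
force: [0.4, -0.7, -1.0]
grip_width: 0.0135
```

Emit:
{"name": "servo_tool", "arguments": {
  "rows": [0,0,-2,0,1,0,0,-4,0,1,0,0,-6,0,1,0,0,-8,0,1,0,0,-10,0,1,0,0,-10,0,1]
}}

```text
time_s: 16.57
tool_pos: [0.636, -0.1851, 0.1101]
tool_rot: [-139.9, 90.0, 167.7]
force: [0.9, 0.1, -0.9]
grip_width: 0.0135
```

Emit:
{"name": "servo_tool", "arguments": {
  "rows": [0,0,-1,0,1,0,0,-2,0,1,0,0,-3,0,1,0,0,-4,0,1,0,0,-5,0,1,0,0,-5,0,1],
  "force": 60
}}

```text
time_s: 17.07
tool_pos: [0.6364, -0.1852, 0.1062]
tool_rot: [5.1, 90.0, -47.2]
force: [-1.6, 0.3, 2.8]
grip_width: 0.0137
```

Emit:
{"name": "servo_tool", "arguments": {
  "rows": [0,0,-1,0,1,0,0,-2,0,1,0,0,-3,0,1,0,0,-3,0,1,0,0,-3,0,1]
}}

```text
time_s: 17.48
tool_pos: [0.6365, -0.1852, 0.1034]
tool_rot: [11.0, 90.0, -41.4]
force: [-2.0, 0.4, 5.2]
grip_width: 0.0136
```

Emit:
{"name": "servo_tool", "arguments": {
  "rows": [0,0,-1,0,1,0,0,-2,0,1,0,0,-3,0,1,0,0,-3,0,1,0,0,-3,0,1]
}}

```text
time_s: 17.9
tool_pos: [0.6366, -0.1852, 0.1014]
tool_rot: [0.7, 89.9, -51.6]
force: [-3.3, 0.7, 10.5]
grip_width: 0.0135
```

Emit:
{"name": "servo_tool", "arguments": {
  "rows": [0,0,-1,0,1,0,0,-2,0,1,0,0,-2,0,1,0,0,-2,0,1]
}}

```text
time_s: 18.23
tool_pos: [0.6367, -0.1852, 0.1012]
tool_rot: [-4.3, 89.9, -56.6]
force: [-6.9, 1.2, 18.0]
grip_width: 0.0134
```

Emit:
{"name": "servo_tool", "arguments": {
  "rows": [0.5,0,0,0,1,0.5,0,0,0,1,0.5,0,0,0,1]
}}

```text
time_s: 18.48
tool_pos: [0.6368, -0.1852, 0.1011]
tool_rot: [-37.8, 89.9, -90.2]
force: [-7.3, 0.7, 19.0]
grip_width: 0.0135
```

```bash
python3 shot.py w11;python3 - <<'E'
from h import *
for n in("w9","w11"):
  o,p=pickle.load(open(n+".pkl","rb"));w=world(p,o);z=w[...,2]
  K=p["intrinsics"];Z=p["range_z"];v,u=np.mgrid[0:400,0:640]
  c=np.stack([(u-K[0,2])/K[0,0]*Z,(v-K[1,2])/K[1,1]*Z,Z,np.ones_like(Z)],-1);t=(c@p["tool_from_camera"].T)[...,:3]*1e3
  m=(abs(t[...,2])<4)&(abs(t[...,1])<22)&(t[...,0]<-5)&(t[...,0]>-17)&(v>225);q=t[m];print(n,"bar top x",np.median(q[:,0]),m.sum(),"world z",np.median(z[m]))
  m=(abs(t[...,2])<22)&(t[...,1]>5)&(t[...,1]<25)&(t[...,0]<21)&(t[...,0]>13)&(u>270)&(u<365);print("skirt top",np.median(t[m][:,0]),np.median(z[m]),m.sum())
  m=(abs(z-.06)<.006)&(abs(w[...,0]-.62)<.06)&(abs(w[...,1]+.12)<.1);print("warmer top",np.median(z[m]))
o,p=pickle.load(open("w11.pkl","rb"));w=world(p,o);x,y,z=w[...,0],w[...,1],w[...,2]
m=(abs(x-.612)<.03)&(abs(y+.068)<.03)&(z>.1045)&(z<.13);print("cap z",np.median(z[m]))
print(np.degrees(np.arctan2(*toolaxes(o)[[1,0],2])),o["wrist_torque"])
p=read_camera("scene");cv2.imwrite("pics/s11.png",cv2.resize(p["frame"][20:380,140:560],(800,600),interpolation=cv2.INTER_CUBIC))
E
```

```text
18.4833 [ 0.6368 -0.1852  0.1011] [-37.78  89.91 -90.15] [ 0.6106 -0.792   0.0012] [-7.3  0.7 19. ] 0.013498710735884054
w9 bar top x -12.78798223166644 1191 world z 0.19214689403151472
skirt top 17.489286560408406 0.16186577144728778 549
warmer top 0.060446601932469146
w11 bar top x -12.813671431141039 1203 world z 0.11395107365847201
skirt top 17.46278533296339 0.08366983979041123 527
warmer top 0.060351180901674725
cap z 0.11009900043535964
-52.37066939928573 [ 0.23270263  1.98654273 -0.05373724]
```

View pics/w11.png

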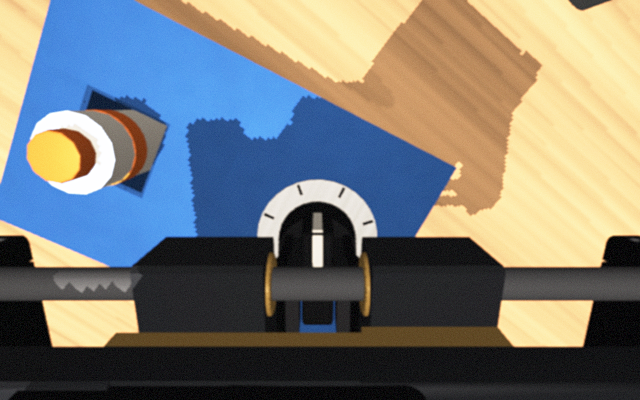

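View pics/s11.png

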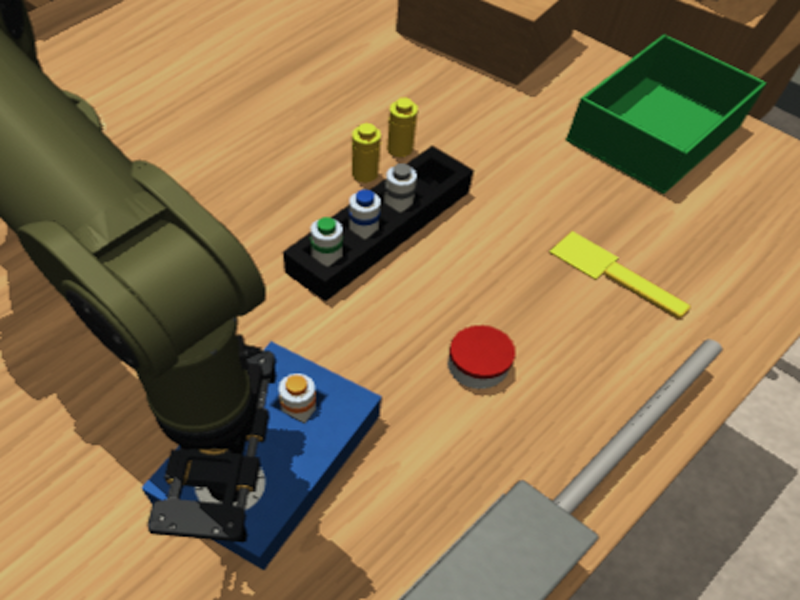

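The bar's top is at z 114 mm and the skirt's at 84 mm, both as expected for a knob fully on and pressed in. The cartridge cap's top is at 110 mm, so the cartridge is fully down. The bystanders look untouched.

Run:
```python
from h import *
o=get_obs();print(o["time_s"],o["force"],o["tool_pos"]);print(sign_off())
```

```text
18.5833 [-8.32592472  1.94706181 18.44015   ] [ 0.6368119  -0.18522465  0.10116291]
the job is handed in; nothing more can be done
None
```

The orange-banded cartridge is in the warmer's well and released. The knob is on the D-shaped spindle, and the hand is still pressing it in. I handed the job in at 18.6 s.

- **Cartridge:** after release it stands upright with its cap top at z = 110 mm, which is 100 mm above the well floor, so it is fully down.
- **Knob fit:** before fitting, its pointer was within about 1° of the spindle's red line. It did not slip in the grip: the bar top reads −12.8 mm in the tool frame both before and after.
- **Knob press:** contact began near TCP z = 107 mm and it stopped hard at 101.2 mm, about 6 mm of travel. The push is about 18.5 N, against the 9 N needed. The bar top is at 114 mm, so the underside is at 62 mm, as it should be with the spindle fully in.
- **Bystanders:** in the last scene picture the other three cartridges, the tin, the spatula and the look-alikes stand as before. The arm hides the pick in that view; it was in its place in an earlier picture, and the arm has not been near it.

No check failed. About 8 N of sideways force stays on the hand while it presses.

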